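Push the flat pill case out until its blue tab overhangs the shelf edge

TASK

The flat pill case lies on the low cherry shelf where nobody can get hold of it. Without lifting it, push it along the shelf with the fingertips towards the shelf's long front edge (the one away from the robot) until just its blue end tab sticks out past the edge, the tab's inner line over the edge and the case square to it, then leave it resting there. Leave the cup, the tin, the tweezers and the first-aid box where they are.

Things in the scene. Friction and masses are not known exactly. Their poses are not given: they have to be found in the camera images.
- shelf: low cherry-wood shelf (riser) fixed on the table, board 270 mm (its x) by 460 mm (its y) and 18 mm thick, flat top 80 mm above the table. Origin at the table top under the centre of the board; +x points across the board to the long front edge, the one away from the robot; z up. Its place and yaw (within 0.3 rad) vary.
- shelf_edge (a point): middle of the shelf's front edge, on the top surface (shelf x = +135 mm, y = 0, z = 80 mm); axes as the shelf's: +x points out over the edge, y runs along the edge
- pill_case: rigid flat pill case 140 (x) by 80 (y) by 9 mm thick, 110 g, white with clear top; loose, flat on the shelf. Origin at the centre of its underside; +x along its length to the blue tab, its last 30 mm (x = +40 to +70 mm); plain trailing end face at x = -70 mm. It starts wholly on the shelf, tab towards the front edge, up to 0.4 rad off square, free shelf behind it; slides with dry friction.
- tab_line (a point): middle of the line across the case's top face where the blue tab meets the white part (case x = +40 mm, y = 0, z = 9 mm), axes as the case's. It belongs right over the shelf's front edge.
- cup: blue ceramic cup, 72 mm across the rim, 70 mm high, standing on the shelf near one of its ends; origin at the centre of its foot
- tin: round aluminium tin with a screw lid, 51 mm across, 34 mm high, standing on the shelf near one of its ends; origin at the centre of its underside
- tweezers: steel tweezers 110 mm long (x), 15 mm wide, 8 mm high, lying on the shelf near one of its ends; origin at the centre of the underside
- aid_box: closed white first-aid box, 204 mm (x) by 134 mm (y) by 87 mm high, standing on the table to the robot's left of the shelf; origin at the centre of its underside
Things that resemble listed ones, but are neither listed nor needed, are in the scene too. What is meant by the pill_case is not purple, and is the larger of those in its own colour.

How it is judged:
By the outcome, as a careful person would: the job done as asked, in the order asked, and still so for the second after the job is handed in, with the robot touching nothing.
It also fails if it takes over 38 s, if anything falls off the work surface, if the arm or the gripper's body presses on something with over 40 N, if the wrist force passes 120 N, or if a joint passes its speed limit or range.

ROBOT

A 7-joint arm with a two-finger parallel gripper is mounted at the origin on the work surface. World frame = base frame: x ahead of the robot, y to its left, z up, the work surface at z = 0. Lengths are in m, angles in degrees, forces in N, time in s.
With the tool pointing down it reaches from about 0.35 to 0.775 m from the base axis. Payload 3.1 kg.
Tool frame: the origin (TCP) lies on the centre line of the jaws, within the pads' length; the fingertips stand 17 mm ahead of it and the grasp point (between the pads) lies 2 mm behind it (robot.tip_reach is the distance from the TCP to the fingertips, in m); z points along the fingers, y is the direction in which the jaws open and shut (so a half turn about z gives the same grasp; the last joint's range is limited). The gripper opens to 85 mm and grips with 20 to 120 N. Pads are 22 mm wide; open, the fingers measure 114 mm over their backs; the gripper's body (76 mm by 85 mm) begins 54 mm behind the grasp point. The pads swing forward as they close: fully open they stand 13 mm farther back than shut.
Start: joints at [63.902, 17.813, 0.802, 86.603, -0.252, 75.585, -1.558], TCP at [0.221, -0.504, 0.248] pointing down, gripper open.
Joint ranges: [-154.91, 154.91], [-16.99, 109.72], [-72.82, 74.43], [7.12, 147.25], [-82.49, 262.49], [11.32, 116.49], [-174.64, 174.64]. Speed limits (degrees/s): [159.86, 159.86, 180, 180, 180, 180, 180].

INTERFACE

Orientations are given as [roll, pitch, yaw] about the fixed x, y, z axes, in that order (R = Rz(yaw) Ry(pitch) Rx(roll)).
In Python, from station import robot, fingers, vision, workorder, recognise gives the robot as it stands. Calls block until the motion is done:
- robot.move_to(position, orientation): joint-space move of the TCP to a pose.
- robot.line_to(position, orientation=None, velocity=0.15, f_stop=None): straight line of the TCP; orientation=None keeps the orientation; velocity is the mean speed in m/s. With f_stop (N) it stops when the force on the tool has changed by that much, and returns True; else False.
- robot.move_j(angles): joint-space move.
- fingers.gripper_to(opening, force=None): opening from 0.0 (shut) to 1.0 (fully open); force is the grip in N (None keeps the last); returns when the fingers have stopped.
- robot.pause(seconds).
- robot.inverse_kinematics(position, orientation): joint angles nearest the present ones, or None.
- vision.grab_frame(name): name is "side" or "top"; returns the picture (384x512x3 uint8, red, green, blue); there is no depth.
- vision.calibration(name): a dict with "mtx" (3x3 intrinsics, pixels), "extrinsics" (4x4, takes a point from world to camera coordinates). Camera axes: x right, y up, looking along -z (the intrinsics and any distortion apply to the point x, -y, -z); pixel columns grow to the right and rows downward; lengths in m; the calibration is good to about 2 mm. A picture is of the moment at which its call begins. calibration takes no time and is no camera call.
A pose or a line that the arm cannot do raises robot.PlanningError and nothing moves.
- workorder.close_job(): hands the job in, once; it reports no verdict.
Trained networks look in the newest picture that a camera, given by its name, has taken for a name from the list of things; names that differ only in an ending like _2 or _b are one class to them, and where a whole thing is asked for, a point or a joint stands for the part that bears it (a point fixed in the world has none). Each returns a list of dicts, best first, with "p" (0 to 1); they miss things now and then, are a little off and sometimes report something else, mostly with a low value. They report only what shows in the picture. A call takes as long as a camera call. They do not tell look-alikes from the thing itself.
- recognise(label, camera): "rect" ([centre column, centre row, width, height] in pixels, round what is visible of it).
Readings, each from a call of its own:
- robot.current_time_s(): time.
- robot.current_joint_positions(): joint angles.
- robot.current_dq(): joint speeds.
- robot.current_joint_torque(): joint torques, N m.
- robot.current_tool_pos(): TCP position.
- robot.current_eef_rot(): TCP orientation.
- robot.current_contact_force(): force on the tool from outside, world axes, zero at the start.
- robot.current_torque(): the same for the moment, N m.
- robot.current_finger_gap(): opening from 0.0 (shut) to 1.0 (fully open).
Only numpy, scipy, OpenCV 4.12 (cv2) and the standard library are available. Lean on these libraries where they do the work, as an engineer would, in place of code of your own. Each camera call takes 0.05 s, during which the arm holds its last target. There are 200 camera calls.

## Working session

There is one attempt and no reset: what is moved stays moved. The work goes in short steps, each a Python script; the robot and the scene stay as the last script left them, time stands still between calls to the robot, and variables do not carry over. Pictures are saved under pics/ and viewed, about 8 in all and at most 12, crops included, and the job is handed in when it is done.

```bash
mkdir -p pics; python3 - <<'E'
from station import robot, fingers, vision, workorder, recognise
import cv2
print(robot.current_time_s())
for c in ("top","side"):
    im=vision.grab_frame(c); cv2.imwrite(f"pics/{c}0.png",cv2.resize(im[:,:,::-1],None,fx=1.5,fy=1.5))
    for l in ("shelf","pill_case"): print(c,l,[(d["p"],d["rect"]) for d in recognise(l,c)])
    k=vision.calibration(c); print(k)
E
```

```text
0.0
top shelf [(0.61, [314.2, 187.8, 196.6, 140.1])]
top pill_case [(0.97, [308.4, 186.4, 38.1, 55.9]), (0.97, [229.2, 293.2, 56.7, 49.8]), (0.93, [237.2, 119.0, 29.2, 39.1])]
{'mtx': array([[392.5807993 ,   0.        , 258.77297356],
       [  0.        , 392.5807993 , 193.16500539],
       [  0.        ,   0.        ,   1.        ]]), 'extrinsics': array([[-9.70277458e-03, -9.99951302e-01, -1.80297688e-03,
         1.52833821e-01],
       [ 9.91269716e-01, -9.85560351e-03,  1.31480862e-01,
        -5.33176708e-01],
       [-1.31492228e-01, -5.11507221e-04,  9.91317070e-01,
        -9.99413822e-01],
       [ 0.00000000e+00,  0.00000000e+00,  0.00000000e+00,
         1.00000000e+00]])}
side shelf [(0.73, [322.4, 242.1, 268.0, 183.5])]
side pill_case [(0.93, [150.0, 240.5, 42.2, 49.7]), (0.79, [321.1, 169.6, 24.6, 13.9]), (0.7, [311.0, 210.8, 79.3, 40.1])]
{'mtx': array([[410.33062123,   0.        , 259.21807858],
       [  0.        , 410.33062123, 191.78791818],
       [  0.        ,   0.        ,   1.        ]]), 'extrinsics': array([[ 0.79935009, -0.60086469,  0.0010302 , -0.32246734],
       [ 0.33511698,  0.44723895,  0.82926107, -0.2961899 ],
       [-0.49873444, -0.66252468,  0.55886046, -0.58476088],
       [ 0.        ,  0.        ,  0.        ,  1.        ]])}
```

View pics/top0.png

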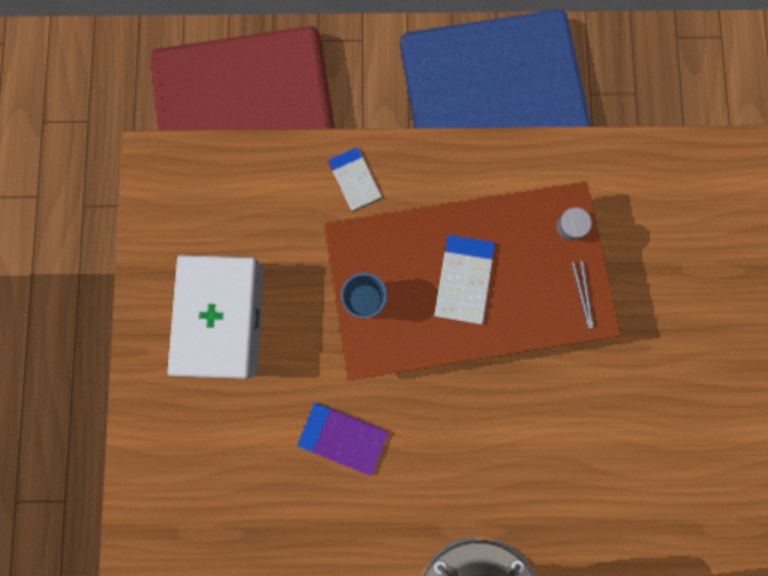

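View pics/side0.png

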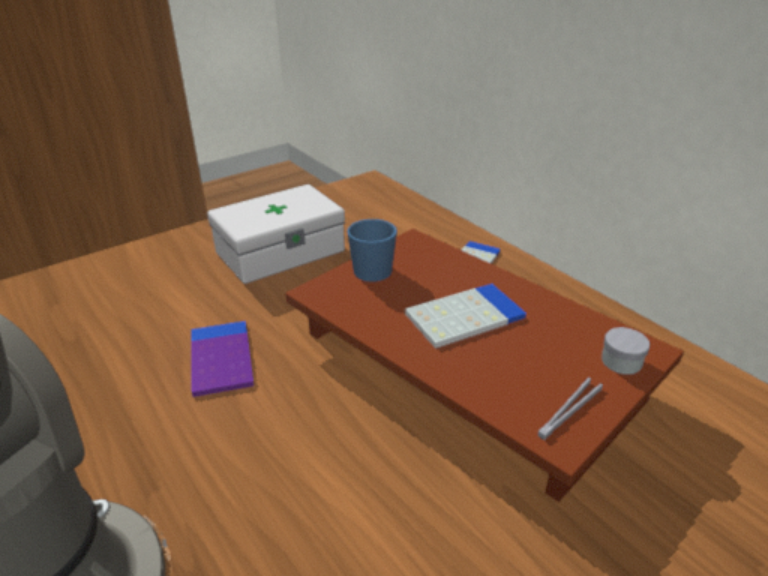

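The top view shows the shelf with corners at about (218,149), (391,122), (413,223) and (232,253) in original pixels. The target case is the white one with its tab up, at about (308,186). The small white case and the purple case, both on the table, are decoys.

```bash
cat > h.py <<'E'
from station import robot, fingers, vision, workorder, recognise
import cv2, numpy as np
K=vision.calibration("top"); M=K["mtx"]; E=K["extrinsics"]
def plane(px,z):
    px=np.atleast_2d(px).astype(float)
    d=np.c_[(px[:,0]-M[0,2])/M[0,0],-(px[:,1]-M[1,2])/M[1,1],-np.ones(len(px))]@E[:3,:3]
    C=-E[:3,:3].T@E[:3,3]
    return (C+d*((z-C[2])/d[:,2])[:,None])[:,:2]
def proj(P):
    c=np.c_[P,np.ones(len(P))]@E.T
    return np.c_[M[0,0]*c[:,0]/-c[:,2]+M[0,2], -M[1,1]*c[:,1]/-c[:,2]+M[1,2]]
def big(m):
    n,l,s,_=cv2.connectedComponentsWithStats(m.astype(np.uint8)); return (l==1+np.argmax(s[1:,4])).astype(np.uint8)
def rectfit(m,z,near):
    c=max(cv2.findContours(m,cv2.RETR_EXTERNAL,cv2.CHAIN_APPROX_NONE)[0],key=cv2.contourArea)[:,0]
    (cx,cy),(w,h),a=cv2.minAreaRect((plane(c,z)*1000).astype(np.float32))
    for k in range(4):   # angle of the x side nearest to 'near'
        t=np.radians(a+90*k); t=(t+np.pi)%(2*np.pi)-np.pi
        if abs(t-near)<np.pi/4: return np.array([cx,cy])/1000,((w,h) if k%2==0 else (h,w)),t,c
def linefit(P):
    vx,vy,x,y=cv2.fitLine(P.astype(np.float32),cv2.DIST_HUBER,0,1e-3,1e-4).ravel(); return np.array([vx,vy]),np.array([x,y])
def measure(im=None):
    if im is None: im=vision.grab_frame("top")
    hsv=cv2.cvtColor(im,cv2.COLOR_RGB2HSV).astype(int); H,S,V=hsv[...,0],hsv[...,1],hsv[...,2]
    return im,H,S,V
def cam2case(H,S,V,roi):
    r=np.zeros(H.shape,bool); x0,x1,y0,y1=roi; r[y0:y1,x0:x1]=1
    blue=big(r&(H>100)&(H<130)&(S>120)); white=big(r&(S<95)&(V>110)&(blue==0))
    return blue,white
E
python3 - <<'E'
from h import *
im,H,S,V=measure()
cv2.imwrite("pics/raw.png",im[:,:,::-1])
for n,(c,r) in dict(shelf=(350,180),wood=(350,280),blue=(313,164),white=(308,185),cup=(243,197)).items(): print(n,H[r,c],S[r,c],V[r,c])
roi=np.zeros(H.shape,bool); roi[100:262,210:425]=1
red=big(roi&((H<10)|(H>170))&(S>165))
c,wh,t,_=rectfit(red,.08,0.15); print("shelf",c,wh,t)
b,w=cam2case(H,S,V,(280,340,148,225))
cc,wh2,t2,_=rectfit(b|w,.089,-.1); print("case",cc,wh2,t2)
for m in(b,w): print(rectfit(m,.089,-.1)[:3])
o=cv2.resize(im[90:270,200:430,::-1],None,fx=3.4,fy=3.4,interpolation=cv2.INTER_CUBIC)
def draw(c,t,x,y,z,col):
    R=np.array([[np.cos(t),-np.sin(t)],[np.sin(t),np.cos(t)]])
    P=np.array([[x[i],y[j]] for i,j in((0,0),(1,0),(1,1),(0,1))])@R.T+c
    q=(proj(np.c_[P,np.full(4,z)])-[200,90]+.5)*3.4
    cv2.polylines(o,[q.astype(np.int32)],True,col,1)
draw(c,t,(-.135,.135),(-.23,.23),.08,(0,255,0))
draw(cc,t2,(-.07,.07),(-.04,.04),.089,(0,255,255)); draw(cc,t2,(.04,.07),(-.04,.04),.089,(255,0,255))
cv2.imwrite("pics/fit0.png",o)
E
```

```text
shelf 8 177 134
wood 13 163 153
blue 110 216 178
white 100 8 188
cup 104 125 106
shelf [0.54693018 0.00975375] (268.0947265625, 457.9210510253906) 0.14925494914645743
case [0.54454822 0.02053106] (140.11972045898438, 82.83106231689453) -0.18284744728071445
(array([0.59959296, 0.01042955]), (27.95901107788086, 79.93832397460938), np.float64(-0.179132470718109))
(array([0.53040448, 0.02314642]), (111.35273742675781, 82.83106231689453), np.float64(-0.18284744728071445))
```

View pics/fit0.png

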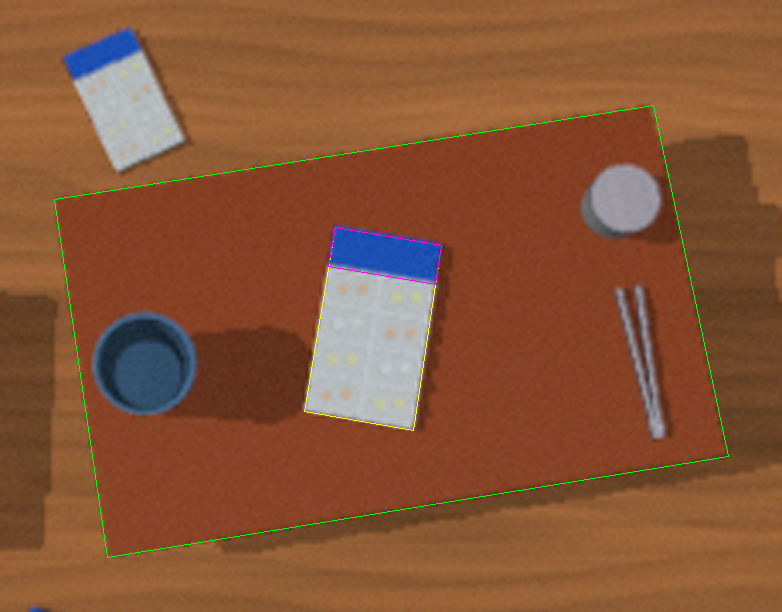

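The fit lies on the picture: shelf yaw 0.149 rad, case yaw -0.182 rad, and both sizes match those given. Next I touch down behind the case and push it along an arc, stopping about 20 mm short.

```bash
cat >> h.py <<'E'
sc=np.array([.54693,.00975]); st=.1493
u=lambda t: np.array([np.cos(t),np.sin(t)])
n=u(st); edge=sc+.135*n
def ori(t): return [180,0,float(np.degrees(t))]
def tcp(c,t,off,z): return [*(c-(.07+off)*u(t)),z]
E
python3 - <<'E'
from h import *
c=np.array([.5445,.0205]); t=-.181
fingers.gripper_to(.5)
robot.move_to(tcp(c,t,.028,.16),ori(t))
robot.line_to(tcp(c,t,.028,.112),velocity=.1)
hit=robot.line_to(tcp(c,t,.028,.090),velocity=.02,f_stop=3)
z=robot.current_tool_pos()[2]; print("touch",hit,z,robot.tip_reach,robot.current_finger_gap(),robot.current_contact_force())
z+=.003; open("z","w").write(str(z))
robot.line_to(tcp(c,t,.028,z),velocity=.03)
robot.line_to(tcp(c,t,.012,z),velocity=.04)
D=.0958-.022; N=6; path=[]
for k in range(1,N+1):
    tt=t+(st-t)*k/N; tm=tt-(st-t)/2/N
    c=c+u(tm)*D/N/np.cos(tm-st); path.append((c,tt))
for c,tt in path: robot.line_to(tcp(c,tt,.011,z),ori(tt),velocity=.05)
print(robot.current_contact_force(),robot.current_tool_pos(),robot.current_time_s())
im=vision.grab_frame("top"); cv2.imwrite("pics/p1.png",cv2.resize(im[90:270,200:430,::-1],None,fx=3.4,fy=3.4,interpolation=cv2.INTER_CUBIC))
np.save("p1.npy",im)
E
```

```text
touch True 0.09523951237992256 0.017 0.49993440063362277 [-1.06432125 -0.39303253  4.58347636]
[ 0.45632673 -0.14248093 -0.12231889] [0.53914818 0.00725049 0.09819074] 7.7333
```

View pics/p1.png

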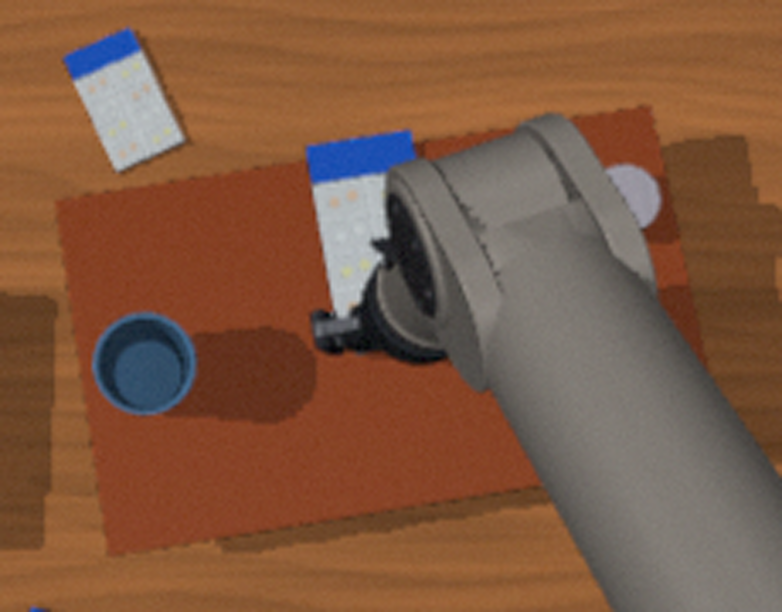

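The case has turned square and about 20 mm of push remains. The tab front is at crop (308..412, 145..130), and the arm hides part of the case. I'll back off for a clean measurement.

```bash
cat >> h.py <<'E'
def away(t):
    p=np.array(robot.current_tool_pos()); p[:2]-=.02*u(t)
    robot.line_to(p,velocity=.08); p[2]=.2; robot.line_to(p,velocity=.2)
    robot.move_to([.36,-.30,.25],ori(0))
def look(name):
    im,H,S,V=measure()
    cv2.imwrite(f"pics/{name}.png",cv2.resize(im[90:270,200:430,::-1],None,fx=3.4,fy=3.4,interpolation=cv2.INTER_CUBIC))
    b,w=cam2case(H,S,V,(270,345,112,215))
    cc,wh,t,_=rectfit(b|w,.089,.15); print("case",cc,wh,t)
    for m in (b,w):
        r=rectfit(m,.089,.15); d=(r[0]-edge)@n*1000; print(r[:3],"n-range mm",d-r[1][0]/2,d+r[1][0]/2)
    print("tabline n mm",((cc+.04*u(t))-edge)@n*1000,"yaw err deg",np.degrees(t-st))
    return cc,t
E
python3 - <<'E'
from h import *
away(st); look("p2"); print(robot.current_time_s())
E
```

```text
case [0.6185647  0.01731546] (139.69039916992188, 82.9350814819336) 0.15211992791289441
(array([0.67402667, 0.02632405]), (27.28827476501465, 80.10413360595703), np.float64(0.15019176599416317)) n-range mm -20.49603565881079 6.792239106203857
(array([0.6044671 , 0.01515874]), (110.96261596679688, 83.038330078125), np.float64(0.1552301505262137)) n-range mm -132.7797523888832 -21.817136422086307
tabline n mm -23.03703391264225 yaw err deg 0.1615699679399855
10.2
```

View pics/p2.png

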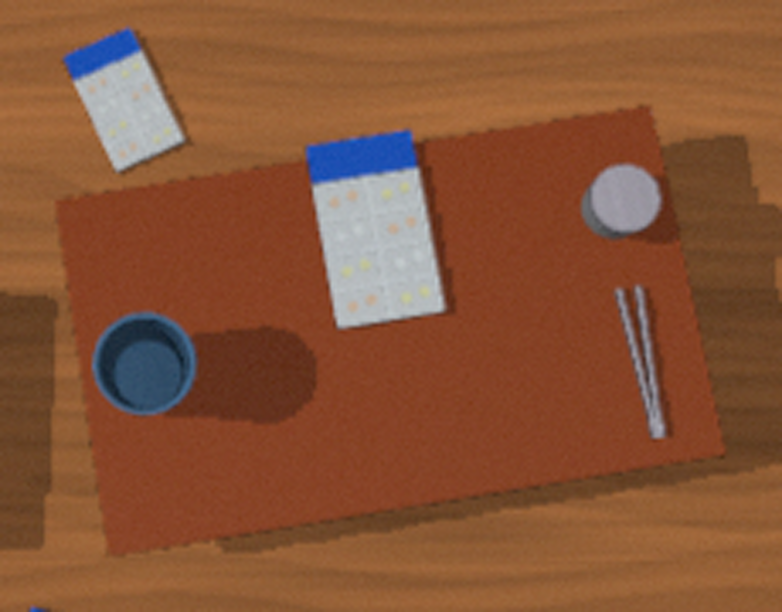

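```bash
cat >> h.py <<'E'
def rectify(im,z,y0,y1,x0=-.16,x1=.06,t=st):
    """columns: n distance from edge, 0.5 mm; rows: along edge"""
    a=np.arange(x0,x1,.0005); b=np.arange(y0,y1,.0005); A,B=np.meshgrid(a,b)
    v=np.array([-n[1],n[0]]); P=edge+A.reshape(-1,1)*n+B.reshape(-1,1)*v
    q=proj(np.c_[P,np.full(len(P),z)]).reshape(*A.shape,2).astype(np.float32)
    return a,cv2.remap(im,q[...,0],q[...,1],cv2.INTER_CUBIC).astype(float)
def step(a,f,lo,hi,sign):
    g=cv2.GaussianBlur(np.gradient(f)[None],(0,0),3)[0]*sign; g[(a<lo)|(a>hi)]=-1e9
    i=np.argmax(g); s=slice(i-6,i+7); w=np.clip(g[s],0,None); return 1000*(a[s]@w)/w.sum()
def fine(im,yc,guess):
    """edge on both sides of the case; tab line, front on halves (mm from edge)"""
    for y0,y1 in((yc+.055,yc+.10),(yc-.11,yc-.055),(yc-.19,yc-.12)):
        a,r=rectify(im,.08,y0,y1); print("edge",round(step(a,r[...,1].mean(0),-.015,.015,1),2),end=" ")
    for y0,y1 in((yc+.005,yc+.033),(yc-.033,yc-.005)):
        a,r=rectify(im,.089,y0,y1); f=r.mean(0)
        print("| tab",round(step(a,f[:,0],guess-.01,guess+.01,-1),2),"front",round(step(a,f[:,2]-f[:,0],guess+.02,guess+.04,-1),2),"rear",round(step(a,f[:,1],guess-.12,guess-.10,1),2),end=" ")
    print()
E
python3 - <<'E'
from h import *
im=vision.grab_frame("top")
c=np.array([.6186,.0173]); v=np.array([-n[1],n[0]]); yc=(c-edge)@v; print(yc)
fine(im,yc,-.022)
E
```

```text
-0.0031946130883150257
edge 0.07 edge 0.69 edge 0.58 | tab -21.44 front 7.99 rear -132.05 | tab -21.45 front 7.99 rear -131.89
```

```bash
python3 - <<'E'
from h import *
z=float(open("z").read()); v=np.array([-n[1],n[0]])
P=lambda tab: edge+(tab-.04)*n-.0032*v
robot.move_to(tcp(P(-.022),st,.03,.18),ori(st))
robot.line_to(tcp(P(-.022),st,.03,z),velocity=.12)
robot.line_to(tcp(P(-.022),st,.012,z),velocity=.05)
robot.line_to(tcp(P(0.0),st,.011,z),velocity=.03)
robot.pause(.2); away(st); im=vision.grab_frame("top"); fine(im,-.0032,0.)
look("p3"); print(robot.current_time_s())
E
```

```text
edge 0.07 edge 0.97 edge 0.63 | tab 0.01 front 29.47 rear -110.5 | tab -0.01 front 29.43 rear -110.54 
case [0.63967163 0.02048446] (139.7091064453125, 82.80227661132812) 0.14757251377255676
(array([0.69509534, 0.02962657]), (27.362960815429688, 78.40340423583984), np.float64(0.14655437064306254)) n-range mm 0.7921423333858737 28.155103148815563
(array([0.62785126, 0.01868082]), (115.76470184326172, 82.88204193115234), np.float64(0.150105812469981)) n-range mm -111.53288392591926 4.231817917342461
tabline n mm -1.6934305179878675 yaw err deg -0.09897766999947376
16.5333
```

View pics/p3.png

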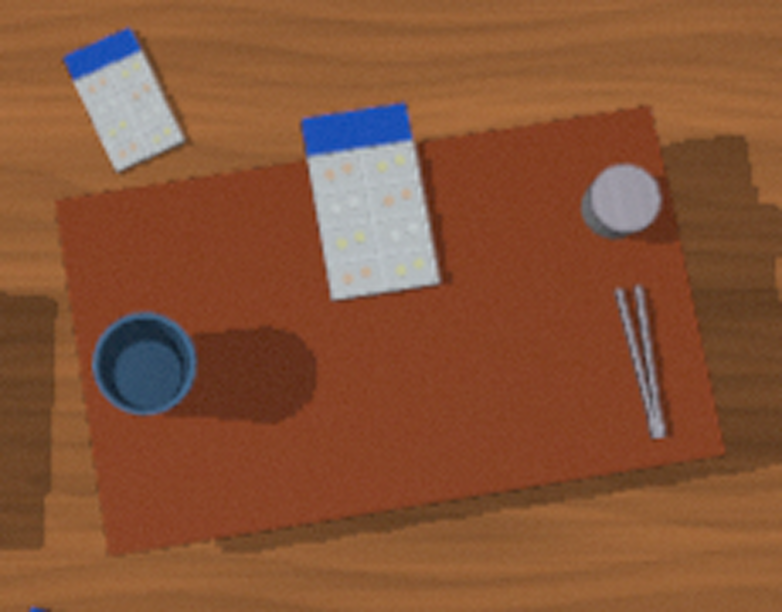

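```bash
python3 -c "
from h import *
print(robot.current_contact_force(), robot.current_time_s()); workorder.close_job()"
```

```text
[-0.5804463  -0.55052894  0.56895596] 16.5333
the job is handed in; nothing more can be done
```

The pill case now rests on the shelf with just its blue tab past the front edge, and the job is handed in at 16.5 s of the 38 s allowed. I set the half-open fingertips down behind it and pushed it square along an arc. Then I backed off to measure, pushed the last 22 mm straight, and moved the arm clear.

**Last checks, from the top camera:**
- **Tab line:** about 0.5 mm short of the edge by the fine measurement. The coarser outline fit says 1.7 mm short. I trust it less, because its outline also takes in the case's visible rear side.
- **Squareness:** the case is about 0.1° off square to the edge.
- **Other things:** the cup, tin and tweezers are where they were. The arm never worked near the first-aid box, but it was outside my last picture, so I did not check it.

I logged the wrist force only at a few moments; the largest reading was about 5 N, at the first touch on the shelf.

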